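# Put the washing counter's small things back in their trays

## Task

The small things from the hand wash have been left lying in front of their white trays: put each one back where it belongs. Lay the two wooden clothes pegs in the two-lane peg tray, one flat in each lane, the nail brush bristles down on the ribbed oblong drip tray, and the soap end flat on the bars in the middle of the round draining dish. Pegs and brush lie lengthwise inside their trays, not up on a rim; leave the small dosing cup standing where it is.

Things in the scene. Friction and masses are not known exactly. Their poses are not given: they have to be found in the camera images.
- nail_brush: Purple nail brush, 86 mm long (y), 30 mm wide (x), 22 mm high, lying bristles down, about 70 g. Origin: centre of its underside, z up.
- peg_1: Wooden clothes peg, 72 mm long (y), 15 mm wide (x), 12 mm high, about 12 g, lying flat. Origin: centre of its underside, z up. Same as the other peg; either may go in either lane.
- peg_3: The second wooden clothes peg, same sizes and origin as the first.
- soap_stub: End of a white soap bar, rounded, 34 mm long (y), 22 mm wide (x), 16 mm high, about 30 g. Origin: centre of its underside, z up.
- peg_tray: Nearly square white tray, fixed, with two dark-lined lanes along its y; outside 79 mm (x) by 93 mm (y); lanes 29 mm wide, 87 mm long, centred at x = +22 and -22 mm, floor 4 mm above the counter; walls (3 mm) and the 15 mm broad ridge between the lanes 14 mm high. Side walls and ridge are cut away to the floor over the middle 51 mm of the length: finger gaps. Origin: centre of its underside.
- drip_tray: Oblong white tray, fixed, with five cross ribs (along x, 40 mm) on its floor; outside 53 mm (x) by 108 mm (y), inside 47 by 102 mm, walls 14 mm high and 3 mm thick; tops of the ribs 7 mm above the counter. Both long walls are cut away to the floor (4 mm) over the middle 54 mm: finger gaps. Origin: centre of its underside; y runs along it.
- draining_dish: Round white soap dish, fixed in place, 78 mm across, rim 15 mm above the counter; five parallel bars across it, their tops 12 mm above the counter, carry the soap. Origin: centre of its underside. The soap may lie at any angle.
- dosing_cup: Small translucent open dosing cup standing on the counter to the left of the work, 58 mm across and 58 mm high, light and easily knocked over; not to be moved. Origin: centre of its underside. (The heap of washing on the right is solid: cross it above z = 0.3 m.)
There are look-alikes about, which are no part of the job. Leave any turquoise look-alike of the peg_1 alone.

How it is judged (in metres and radians):
At the end, for the whole second after the job is handed in: Nail brush and one peg per lane rest on their tray's ribs or floor, lengthwise (0.26 rad), within 13 mm across (pegs 14) and 15 mm along; the soap lies on the bars within 18 mm of the dish's middle; heights within 4 mm; all flat and at rest; the dosing cup stands within 30 mm of its place (x of nail_brush in the frame of drip_tray between -0.013 and 0.013 m and y of nail_brush in the frame of drip_tray between -0.015 and 0.015 m and z of nail_brush in the frame of drip_tray between 0.003 and 0.011 m and angle between the y axis of nail_brush and the y axis of drip_tray, either way round below 0.26 rad and angle between each of nail_brush, soap_stub, peg_1, peg_3, dosing_cup's own z axis and vertical below 0.2 rad and horizontal distance between soap_stub and draining_dish below 0.018 m and z of soap_stub in the frame of draining_dish between 0.008 and 0.016 m and (((x of peg_1 in the frame of peg_tray between 0.008 and 0.036 m and y of peg_1 in the frame of peg_tray between -0.015 and 0.015 m and z of peg_1 in the frame of peg_tray between 0 and 0.008 m and angle between the y axis of peg_1 and the y axis of peg_tray, either way round below 0.26 rad) and (x of peg_3 in the frame of peg_tray between -0.036 and -0.008 m and y of peg_3 in the frame of peg_tray between -0.015 and 0.015 m and z of peg_3 in the frame of peg_tray between 0 and 0.008 m and angle between the y axis of peg_3 and the y axis of peg_tray, either way round below 0.26 rad)) or ((x of peg_1 in the frame of peg_tray between -0.036 and -0.008 m and y of peg_1 in the frame of peg_tray between -0.015 and 0.015 m and z of peg_1 in the frame of peg_tray between 0 and 0.008 m and angle between the y axis of peg_1 and the y axis of peg_tray, either way round below 0.26 rad) and (x of peg_3 in the frame of peg_tray between 0.008 and 0.036 m and y of peg_3 in the frame of peg_tray between -0.015 and 0.015 m and z of peg_3 in the frame of peg_tray between 0 and 0.008 m and angle between the y axis of peg_3 and the y axis of peg_tray, either way round below 0.26 rad))) and linear speed of each of nail_brush, peg_1, peg_3, soap_stub below 0.02 m/s and distance of dosing_cup from where it was at the start of the episode below 0.03 m); the robot touches nothing.
It fails at once if the dosing cup is knocked over or shoved more than 30 mm (distance of dosing_cup from where it was at the start of the episode above 0.03 m or angle between dosing_cup's own z axis and vertical above 0.35 rad).
It also fails if it takes over 86 s, if anything falls off the work surface, if the arm or the gripper's body presses on something with over 40 N, if the wrist force passes 120 N, or if a joint passes its speed limit or range.

## Robot

A 6-joint arm with a two-finger parallel gripper is mounted at the origin on a cart in front of the work surface, level with it; the furniture and walls round the work are solid. World frame = base frame: x ahead of the robot, y to its left, z up, the work surface at z = 0. Lengths are in m, angles in degrees, forces in N, time in s.
With the tool pointing down it reaches from about 0.25 to 0.725 m from the base axis. Payload 9.7 kg.
Tool frame: the origin (TCP) lies between the finger pads; the fingertips stand bot.tcp_to_tips ahead of it and the grasp point (between the pads) lies 11 mm behind it (bot.tcp_to_tips is the distance from the TCP to the fingertips, in m); z points along the fingers, y is the line along which they close (so a half turn about z gives the same grasp; the last joint's range is limited). The gripper opens to 85 mm and grips with 20 to 120 N. Pads are 22 mm wide; open, the fingers measure 114 mm over their backs; the gripper's body (76 mm by 85 mm) begins 54 mm behind the grasp point. The pads swing forward as they close: fully open they stand 13 mm farther back than shut.
Start: joints at [64.687, 4.979, 10.078, 95.1, 0, 90], TCP at [0.235, 0.497, 0.239] pointing down, gripper open.
Joint ranges: [-179.16, 179.16], [-48.56, 103.87], [-65.8, 70.77], [-126.05, 130.52], [-82.76, 87.17], [-180, 180]. Speed limits (degrees/s): [127.2, 127.2, 147.25, 180, 180, 180].

## Interface

Orientations are given as [roll, pitch, yaw] about the fixed x, y, z axes, in that order (R = Rz(yaw) Ry(pitch) Rx(roll)).
In Python, from workcell import bot gives the robot as it stands. The module is installed in compiled form; this text tells all that it offers.
- The arm moves only by the tool carry_out, never from a script. Its arguments are lists of equal length, an entry for each row: "linear": the shift along the world's x, y, z normalised to -1 to 1, where 1 is 2 cm, a list of three; "rotation": the turn, a rotation vector about the world's x, y, z normalised to -1 to 1, where 1 is 8 degrees, a list of three; "grip": the closure, from -1 (fully open) to 1 (shut). In form: {"linear": [[tx, ty, tz], ...], "rotation": [[rx, ry, rz], ...], "grip": [grip, ...]}. A call has 1 to 12 rows; each row shifts and turns the commanded pose from where the row before left it; what a row does not reach is not made up. A row lasts 1/10 s, in which the tool goes at most 50 mm and 8.59 degrees, less where a joint would pass 70% of its speed; a pose out of reach is approached as far as the arm can. A call with a number of a shift or a turn outside -1 to 1 is refused whole. A call with a gripper value outside its range is refused whole. The fingers move at their own pace and stop on an object; "grip_force" is the grip in N (left out, the last holds). Time passes only in rows, so rows that do not move let the fingers close. It gives the time, the measured TCP pose, the force, the opening and the grip force at its end, in the units of the state.
- bot.get_obs(): the state, without advancing time (a new reading comes with each control period).
- bot.camera(name): name is "side" or "top" or "wrist"; returns the picture (480x640x3 uint8, blue, green, red); there is no depth.
- bot.camera_model(name): a dict with "fx", "fy", "cx", "cy" (pixels), "camera_from_world" (4x4, takes a point from world to camera coordinates). Camera axes: x right, y up, looking along -z (the intrinsics and any distortion apply to the point x, -y, -z); pixel columns grow to the right and rows downward; lengths in m; the calibration is good to about 2 mm. The wrist camera is an equidistant fisheye: a pixel r from the principal point sees the ray r / f radians off the axis. A picture is of the moment at which its call begins: read the wrist's pose just before it. camera_model takes no time and is no camera call; for the wrist camera it gives the pose at the moment of the call.
- bot.job_done(): hands the job in; it is judged then, once.
The state is a dict: "time": time; "q": joint angles; "qd": joint speeds; "joint_efforts": joint torques, N m; "ee_pos": TCP position; "tcp_rot": TCP orientation; "wrist_force": force on the tool from outside, world axes, zero at the start; "torque": the same for the moment, N m; "opening": finger opening in m; "grasp_force": force on a finger pad.
Only numpy, scipy, OpenCV 4.12 (cv2) and the standard library are available. Lean on these libraries where they do the work, as an engineer would, in place of code of your own. Each camera call takes 0.05 s, during which the arm holds its last target. There are 200 camera calls.

## Working session

There is one attempt and no reset: what is moved stays moved. The work goes in short steps, Python scripts to look and compute and a tool call to move; the robot and the scene stay as the last step left them, time stands still between calls to the robot, and variables do not carry over. Pictures are saved under pics/ and viewed, at most 14 in all, crops included, and the job is handed in when it is done.

Besides the shell and the picture viewer there is one more tool, called after "Request:" by a JSON object that holds its "op" and its "data", one argument or row to a line. carry_out: Moves the arm, as the interface text tells. Its arguments: {"type":"object","properties":{"linear":{"type":"array","items":{"type":"array","items":{"type":"number"}}},"rotation":{"type":"array","items":{"type":"array","items":{"type":"number"}}},"grip":{"type":"array","items":{"type":"number"}},"grip_force":{"type":"number"}},"required":["linear","rotation","grip"]}

```bash
mkdir -p pics; python3 - <<'E'
from workcell import bot
import cv2, numpy as np
np.set_printoptions(precision=4,suppress=True)
print(bot.get_obs(), bot.tcp_to_tips)
for n in("top","side","wrist"):
    m=bot.camera_model(n); print(n,m)
    cv2.imwrite(f"pics/{n}0.png",bot.camera(n))
E
```

```text
{'time': 0.0, 'q': array([64.6842,  5.0141, 10.0349, 95.0988,  0.0017, 90.0009]), 'qd': array([ 0.0781, -0.0149, -0.0112,  0.0439,  0.0182, -0.1097]), 'joint_efforts': array([  0.0003, -52.0387,  46.4805,   0.0164,   0.0001,  -0.    ]), 'ee_pos': array([0.2351, 0.497 , 0.2386]), 'tcp_rot': array([-179.9221,   -0.0017,  154.6833]), 'wrist_force': array([ 0.6047, -0.3661,  0.2947]), 'torque': array([ 0.0163, -0.0191, -0.0124]), 'grasp_force': 0.0, 'opening': 0.08542450912484262} 0.008
top {'fx': 439.5492201256663, 'fy': 439.5492201256663, 'cx': 321.2253939570982, 'cy': 231.90463153347903, 'camera_from_world': array([[-0.0216, -0.9998,  0.0047,  0.2946],
       [ 0.9885, -0.0206,  0.1498, -0.4455],
       [-0.1497,  0.0079,  0.9887, -0.8209],
       [ 0.    ,  0.    ,  0.    ,  1.    ]])}
side {'fx': 545.9349551336999, 'fy': 545.9349551336999, 'cx': 318.480571241157, 'cy': 247.65051891188114, 'camera_from_world': array([[-0.9624, -0.2715,  0.0106,  0.4975],
       [ 0.1633, -0.5467,  0.8213,  0.0647],
       [-0.2172,  0.7921,  0.5704, -0.99  ],
       [ 0.    ,  0.    ,  0.    ,  1.    ]])}
wrist {'fx': 371.64829954431775, 'fy': 371.64829954431775, 'cx': 316.9487135595214, 'cy': 245.0822295861077, 'camera_from_world': array([[ 0.4271,  0.9042, -0.0012, -0.5507],
       [-0.8643,  0.4079, -0.2943,  0.0386],
       [-0.2657,  0.1267,  0.9557, -0.3797],
       [ 0.    ,  0.    ,  0.    ,  1.    ]])}
```

View pics/top0.png

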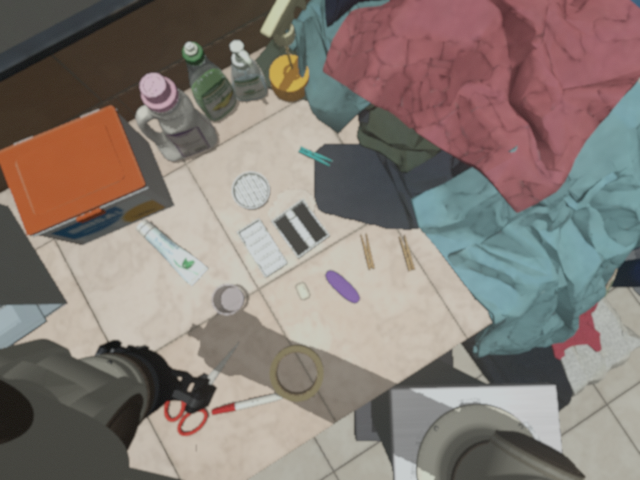

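View pics/side0.png

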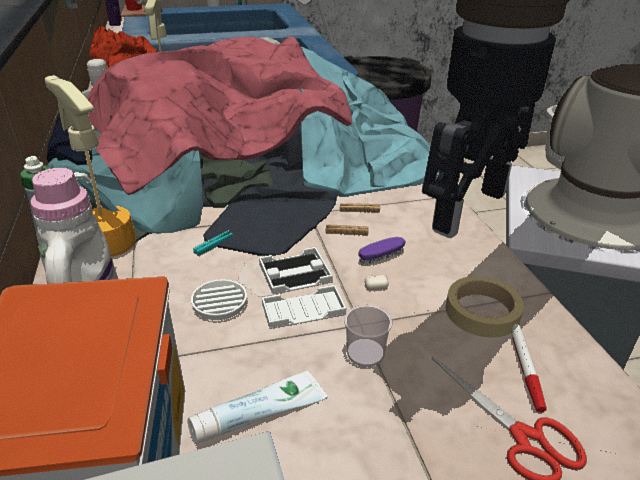

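View pics/wrist0.png

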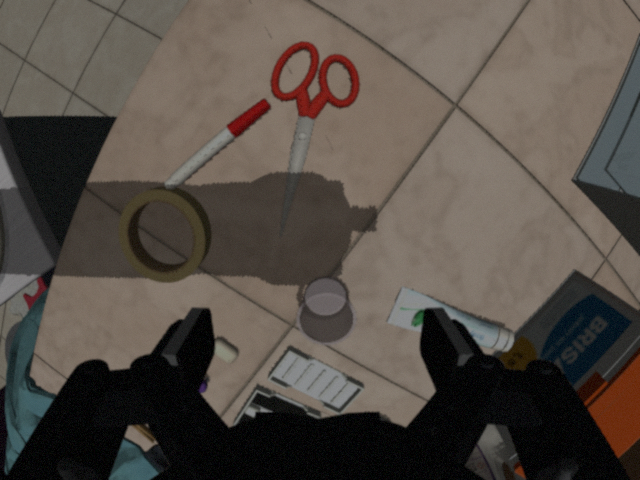

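The top view shows dish (251,191), drip tray (263,249), peg tray (301,228), pegs (367,252) and (407,252), brush (342,287), soap (303,291), cup (231,299). The turquoise peg is at (316,156). In the side view the same things are at about dish (219,299), drip tray (303,306), peg tray (296,269), pegs (347,230) and (360,208), brush (382,248), soap (376,282), cup (368,335).

```bash
cat >h.py <<'E'
import numpy as np, cv2
from workcell import bot
np.set_printoptions(precision=4,suppress=True)
def ray(m,u,v):
    a,b=(u-m["cx"])/m["fx"],(v-m["cy"])/m["fy"]
    if m.get("fish"):
        r=np.hypot(a,b); s=np.sin(r)/max(r,1e-9); d=np.array([a*s,-b*s,-np.cos(r)])
    else: d=np.array([a,-b,-1.])
    T=m["camera_from_world"]; R=T[:3,:3]
    d=R.T@d; return -R.T@T[:3,3], d/np.linalg.norm(d)
def plane(m,u,v,z):
    o,d=ray(m,u,v); return (o+d*(z-o[2])/d[2])
def tri(m1,p1,m2,p2):
    o1,d1=ray(m1,*p1);o2,d2=ray(m2,*p2)
    s=np.linalg.lstsq(np.c_[d1,-d2],o2-o1,rcond=None)[0]
    a,b=o1+s[0]*d1,o2+s[1]*d2
    return (a+b)/2,np.linalg.norm(a-b)
def project(m,P):
    p=m["camera_from_world"]@np.r_[P,1]; x,y,z=p[0],-p[1],-p[2]
    if m.get("fish"):
        r=np.hypot(x,y); t=np.arctan2(r,z); k=t/r; return np.array([m["cx"]+m["fx"]*x*k,m["cy"]+m["fy"]*y*k])
    return np.array([m["cx"]+m["fx"]*x/z,m["cy"]+m["fy"]*y/z])
def model(n):
    m=dict(bot.camera_model(n)); m["fish"]=n=="wrist"; return m
E
python3 - <<'E'
from h import *
t,s=model("top"),model("side")
P=dict(dish=((251,191),(219,299)),drip=((263,249),(303,306)),peg=((301,228),(296,269)),pegA=((367,252),(347,230)),pegB=((407,252),(360,208)),brush=((342,287),(382,248)),soap=((303,291),(376,282)),cup=((231,299),(368,335)))
for k,(a,b) in P.items(): print(k,*tri(t,a,s,b),plane(t,*a,.01))
E
```

```text
dish [0.542  0.4253 0.0089] 6.235038055266708e-05 [0.5417 0.4251 0.01  ]
drip [0.4249 0.4019 0.005 ] 0.002192644411727265 [0.4233 0.401  0.01  ]
peg [0.4627 0.3249 0.0065] 0.0035504201968208017 [0.4639 0.3251 0.01  ]
pegA [0.4128 0.1944 0.005 ] 0.0013683779677264223 [0.413  0.1951 0.01  ]
pegB [0.4094 0.1141 0.0035] 0.005018958080744666 [0.4113 0.1157 0.01  ]
brush [0.3443 0.2469 0.0166] 0.001444689870458724 [0.3452 0.2466 0.01  ]
soap [0.3385 0.3231 0.0076] 0.0011366929985524002 [0.3391 0.3231 0.01  ]
cup [0.3251 0.4593 0.0302] 0.002873846504244368 [0.3266 0.4635 0.01  ]
```

Request:
{"op": "carry_out", "data": {
  "linear": [
    [1, -1, 0.2],
    [1, -1, 0.2],
    [1, -1, 0.2],
    [1, -1, 0.2],
    [1, -1, 0.2],
    [1, -1, 0.2],
    [1, -1, 0.2],
    [1, -1, 0.2],
    [1, -1, 0.2],
    [1, -1, 0.2],
    [1, -1, 0],
    [0, -1, 0]
  ],
  "rotation": [
    [0, 0, 1],
    [0, 0, 1],
    [0, 0, 1],
    [0, 0, 1],
    [0, 0, 1],
    [0, 0, 1],
    [0, 0, 1],
    [0, 0, 0],
    [0, 0, 0],
    [0, 0, 0],
    [0, 0, 0],
    [0, 0, 0]
  ],
  "grip": [-1, -1, -1, -1, -1, -1, -1, -1, -1, -1, -1, -1]
}}

```text
time: 1.35
ee_pos: [0.4568, 0.2561, 0.2783]
tcp_rot: [-180.0, -0.1, -149.4]
wrist_force: [-0.5, 0.7, 0.5]
opening: 0.0854
grasp_force: 0.0
```

```bash
python3 - <<'E'
from h import *
o=bot.get_obs(); print(o["time"],o["q"],o["ee_pos"],o["tcp_rot"])
m=model("wrist"); np.savez("w1",**m); cv2.imwrite("pics/w1.png",bot.camera("wrist"))
E
```

```text
1.35 [29.2879  2.4665 11.8168 99.4057 -0.0153 -1.3337] [0.4568 0.2561 0.2783] [-179.986    -0.0557 -149.3784]
```

View pics/w1.png

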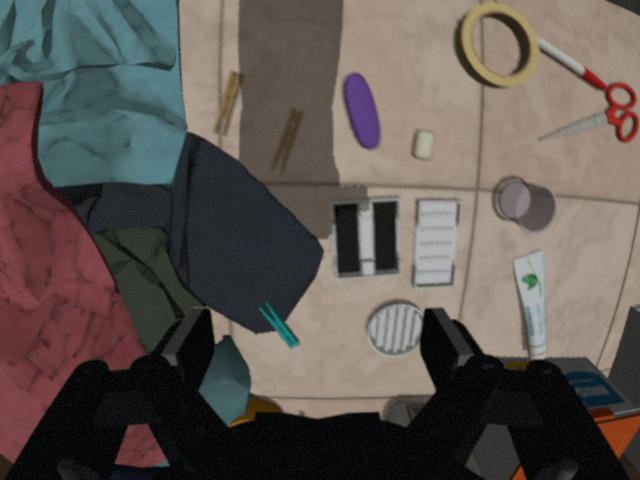

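The wrist view shows the pegs at (228,102) and (288,139), brush (362,111), soap (424,145), peg tray (365,238), drip tray (436,242) and dish (397,327). I'll take a second wrist view with a baseline, then measure.

Request:
{"op": "carry_out", "data": {
  "linear": [
    [0.2, 1, 0],
    [0.2, 1, 0],
    [0.2, 1, 0],
    [0.2, 1, 0],
    [0, 0, 0]
  ],
  "rotation": [
    [0, 0, 0],
    [0, 0, 0],
    [0, 0, 0],
    [0, 0, 0],
    [0, 0, 0]
  ],
  "grip": [-1, -1, -1, -1, -1]
}}

```text
time: 1.9
ee_pos: [0.4711, 0.339, 0.2781]
tcp_rot: [180.0, -0.1, -149.2]
wrist_force: [-0.0, -0.2, -1.5]
opening: 0.0855
grasp_force: 0.0
```

```bash
cat >meas.py <<'E'
from h import *
def near(mask,uv,amin=20,inv=None,rmax=40):
    n,l,st,c=cv2.connectedComponentsWithStats(mask.astype(np.uint8)*255)
    best=[(np.hypot(*(c[i]-uv)),i) for i in range(1,n) if st[i,4]>amin]
    if not best: return None
    d,i=min(best)
    if d>rmax: return None
    cs,_=cv2.findContours((l==i).astype(np.uint8),cv2.RETR_EXTERNAL,cv2.CHAIN_APPROX_NONE)
    return max(cs,key=cv2.contourArea).reshape(-1,2).astype(float)
def rect(m,cont,z):
    w=np.array([plane(m,*p,z)[:2] for p in cont])*1000
    c,(a,b),ang=cv2.minAreaRect(w.astype(np.float32))
    if a<b: ang+=90
    ang=(ang+90)%180-90
    return np.array(c)/1000,max(a,b),min(a,b),ang
def hsv(im): return [x.astype(int) for x in cv2.split(cv2.cvtColor(im,cv2.COLOR_BGR2HSV))]
def masks(im):
    h,s,v=hsv(im)
    return dict(purple=(h>120)&(h<150)&(s>80), wood=(h>8)&(h<30)&(s>95)&(v>50),
      white=(s<28)&(v>120), cream=(h>18)&(h<45)&(s>18)&(s<90)&(v>150))
G=dict(brush=("purple",[.344,.247],.012),pegA=("wood",[.413,.195],.008),pegB=("wood",[.41,.115],.008),
 soap=("soap",[.339,.323],.01),drip=("white",[.424,.401],.014),peg=("white",[.463,.325],.014),dish=("white",[.542,.425],.015))
E
python3 - <<'E'
from meas import *
o=bot.get_obs(); print(o["time"],o["q"],o["ee_pos"],o["tcp_rot"])
m=model("wrist"); np.savez("w2",**m); cv2.imwrite("pics/w2.png",bot.camera("wrist"))
M={}
for n in("w1","w2"):
    m={k:v[()] for k,v in np.load(n+".npz").items()}; M[n]=m
    im=cv2.imread(f"pics/{n}.png"); mk=masks(im); H=cv2.cvtColor(im,cv2.COLOR_BGR2HSV)
    for k,(c,p,z) in G.items():
        uv=project(m,[*p,z]); i=uv.astype(int)
        print(n,k,uv,"hsv",H[i[1],i[0]],end=" ")
        if c in mk:
            ct=near(mk[c],uv)
            if ct is not None: print(len(ct),*rect(m,ct,z),end="")
        print()
cv=[]
for n in("w1","w2"):
    im=cv2.imread(f"pics/{n}.png"); u,v=project(M[n],[.46,.33,.01]).astype(int)
    y0=max(v-130,0);x0=max(u-160,0);cv.append(cv2.resize(im[y0:y0+240,x0:x0+280],None,fx=1.42,fy=2.0*.71*1.4)); print(n,x0,y0)
cv2.imwrite("pics/c12.png",np.hstack(cv)); print(np.hstack(cv).shape)
E
```

```text
1.9 [ 35.7332  10.4898  20.5674 100.1558   0.0179   4.9544] [0.4711 0.339  0.2781] [ 179.9889   -0.0794 -149.2212]
w1 brush [363.0781 109.5199] hsv [133 125 129] 162 [0.3457 0.2464] 81.9542465209961 28.05333137512207 44.827423095703125
w1 pegA [288.3435 139.3773] hsv [16 98 73] 144 [0.4102 0.193 ] 60.40818786621094 11.555441856384277 10.92563533782959
w1 pegB [226.803  102.3006] hsv [ 18 118 121] 151 [0.4077 0.1152] 64.88603210449219 12.91688346862793 13.076685905456543
w1 soap [423.2347 143.4799] hsv [ 35  28 171] 
w1 drip [437.9927 242.7242] hsv [ 78   8 157] 254 [0.4276 0.4017] 110.08438110351562 56.89789581298828 32.058536529541016
w1 peg [366.3172 238.217 ] hsv [100   9 178] 590 [0.4646 0.3264] 95.142333984375 79.8944091796875 34.44981002807617
w1 dish [397.9156 330.0742] hsv [ 60   3 164] 171 [0.5466 0.4219] 77.82183837890625 68.69771575927734 31.28662109375
w2 brush [303.0722  59.428 ] hsv [132 124  68] 161 [0.3454 0.2471] 84.2195053100586 28.511505126953125 45.28380584716797
w2 pegA [229.7584  91.9813] hsv [ 20 120  51] 175 [0.4151 0.1961] 70.46839141845703 13.834551811218262 11.134257316589355
w2 pegB [172.7358  59.8519] hsv [ 18 119 122] 158 [0.4103 0.1177] 69.64009857177734 15.130897521972656 13.466597557067871
w2 soap [366.7531  91.6986] hsv [ 30  27 167] 
w2 drip [386.739 195.382] hsv [113   6 171] 280 [0.4274 0.4042] 108.88429260253906 54.421688079833984 32.03755569458008
w2 peg [308.9781 189.8663] hsv [ 38  19 106] 
w2 dish [348.2869 291.3922] hsv [ 60   5 148] 177 [0.5444 0.4271] 77.03919982910156 77.03242492675781 -55.486595153808594
w1 210 107
w2 154 59
(477, 796, 3)
```

View pics/w2.png

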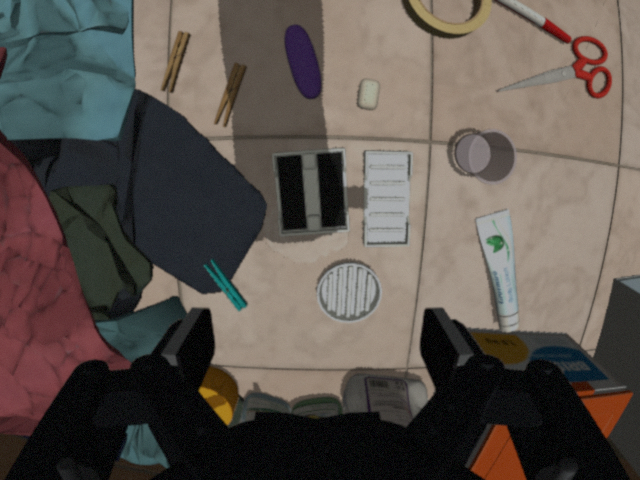

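The second view shows the pegs at (175,61) and (231,94), brush (303,61), soap (369,94), the peg tray with its two dark lanes (293,193) and (329,188), drip tray (387,197) and dish (348,291). Now I'll triangulate.

```bash
python3 - <<'E'
from meas import *
M={};I={}
for n in("w1","w2"):
    M[n]={k:v[()] for k,v in np.load(n+".npz").items()}; I[n]=cv2.imread(f"pics/{n}.png")
M["side"]=model("side"); I["side"]=cv2.imread("pics/side0.png")
P=dict(brush=([.3455,.2467],.012),pegA=([.413,.195],.008),pegB=([.4095,.1165],.008),soap=([.339,.323],.01),
 drip=([.4275,.403],.012),dish=([.545,.426],.015))
c30,s30=np.cos(np.radians(32.5)),np.sin(np.radians(32.5))
for sg in(1,-1): P[f"lane{sg}"]=([.4646-sg*.022*s30,.3264+sg*.022*c30],.004)
Q={}
for n in M:
    h,s,v=hsv(I[n])
    for k,(p,z) in P.items():
        uv=project(M[n],[*p,z])
        mk={'br':(h>120)&(h<150)&(s>80),'pe':(h>8)&(h<30)&(s>75)&(v>35),'so':(h>22)&(h<45)&(v>90)&(s<70)&(s>12),
            'dr':(s<28)&(v>70),'di':(s<28)&(v>110),'la':(v<30)}[k[:2]].astype(np.uint8)
        if k=='soap':
            g=np.zeros_like(mk); cv2.circle(g,tuple(uv.astype(int).tolist()),24,1,-1); mk&=g
        if k in('drip','dish'): mk=cv2.morphologyEx(mk,cv2.MORPH_CLOSE,np.ones((5,5)))
        ct=near(mk,uv,rmax=25)
        if ct is None: print(n,k,"none"); continue
        c,(a,b),_=cv2.minAreaRect(ct.astype(np.float32))
        Q[n,k]=np.array(c); print(n,k,np.array(c),*rect(M[n],ct,z))
for k in P:
    for a,b in(("w1","w2"),("w1","side"),("w2","side")):
        if (a,k) in Q and (b,k) in Q: print(k,a,b,*tri(M[a],Q[a,k],M[b],Q[b,k]))
E
```

```text
w1 brush [361.7942 110.6765] [0.3457 0.2464] 81.9542465209961 28.05333137512207 44.827423095703125
w1 pegA [286.9683 139.4887] [0.414  0.1937] 68.85580444335938 14.581070899963379 10.550963401794434
w1 pegB [227.3669 102.2348] [0.4098 0.1154] 70.0811538696289 15.432655334472656 12.713297843933105
w1 soap [423.2654 143.5269] [0.3389 0.3231] 26.46762466430664 19.510395050048828 16.839887619018555
w1 drip [436.1629 244.0997] [0.4278 0.4026] 110.65565490722656 57.18285369873047 32.058563232421875
w1 dish [393.6476 330.0919] [0.5464 0.4222] 78.22987365722656 69.21053314208984 32.94192886352539
w1 lane1 [384.5 235.5] [0.4519 0.3452] 78.00772857666016 22.177772521972656 34.00846481323242
w1 lane-1 [346.453  237.5671] [0.4766 0.3084] 78.56857299804688 23.81488609313965 34.207008361816406
w2 brush [302.6769  61.3154] [0.3454 0.2471] 84.2195053100586 28.511505126953125 45.28380584716797
w2 pegA [229.95  94.15] [0.4151 0.1961] 71.78999328613281 15.14173698425293 11.335617065429688
w2 pegB [174.699   60.7175] [0.4099 0.1176] 71.29802703857422 16.6634521484375 13.27561092376709
w2 soap [368.76  9
[... 1561 characters left out ...]
099
pegB w2 side [0.4087 0.1167 0.0064] 0.0025021976396720613
soap w1 w2 [0.3373 0.3255 0.001 ] 0.0010963195639612166
soap w1 side [0.3393 0.3228 0.0111] 0.00017497103735718885
soap w2 side [0.3389 0.325  0.0129] 0.0002882377758416982
drip w1 w2 [ 0.4279  0.4076 -0.0027] 1.54849718695288e-05
drip w1 side [0.4125 0.3958 0.0174] 0.02775445660712762
drip w2 side [0.4125 0.3992 0.0191] 0.029219103295364923
dish w1 w2 [ 0.5543  0.4349 -0.0139] 0.0026351352192616924
dish w1 side [0.5445 0.4229 0.0078] 0.005502935190941986
dish w2 side [0.5421 0.4266 0.011 ] 0.0045549470305259465
lane1 w1 w2 [ 0.4526  0.3472 -0.0059] 0.00020878071010985876
lane-1 w1 w2 [ 0.4791  0.3108 -0.0114] 0.000224436135862732
```

Request:
{"op": "carry_out", "data": {
  "linear": [
    [-0.63, -0.455, -1],
    [-0.63, -0.455, -1],
    [-0.63, -0.455, -1],
    [-0.63, -0.455, -1],
    [-0.63, -0.455, -1],
    [-0.63, -0.455, -1],
    [-0.63, -0.455, -1],
    [-0.63, -0.455, -1],
    [-0.63, -0.455, -1],
    [-0.63, -0.455, -1],
    [0, 0, -0.65],
    [0, 0, -0.65]
  ],
  "rotation": [
    [0, 0, 0.18],
    [0, 0, 0.18],
    [0, 0, 0.18],
    [0, 0, 0.18],
    [0, 0, 0.18],
    [0, 0, 0.18],
    [0, 0, 0.18],
    [0, 0, 0.18],
    [0, 0, 0.18],
    [0, 0, 0.18],
    [0, 0, 0],
    [0, 0, 0]
  ],
  "grip": [-0.4, -0.4, -0.4, -0.4, -0.4, -0.4, -0.4, -0.4, -0.4, -0.4, -0.4, -0.4],
  "grip_force": 30
}}

```text
time: 3.15
ee_pos: [0.3454, 0.2461, 0.053]
tcp_rot: [-180.0, 0.1, -135.0]
wrist_force: [-0.1, 0.4, 0.4]
opening: 0.0597
grasp_force: 0.0
```

```bash
python3 - <<'E'
from meas import *
m=model("wrist"); im=bot.camera("wrist"); cv2.imwrite("pics/w3.png",im)
t=model("top"); s=model("side")
print("teal edge", plane(s,345,190,0),plane(s,375,190,0),plane(s,400,190,0), plane(t,425,235,0),plane(t,435,245,0),plane(t,450,265,0))
E
```

```text
teal edge [0.4499 0.0503 0.    ] [0.3947 0.0335 0.    ] [0.3485 0.0195 0.    ] [0.446  0.0756 0.    ] [0.4252 0.0566 0.    ] [0.3844 0.029  0.    ]
```

View pics/w3.png

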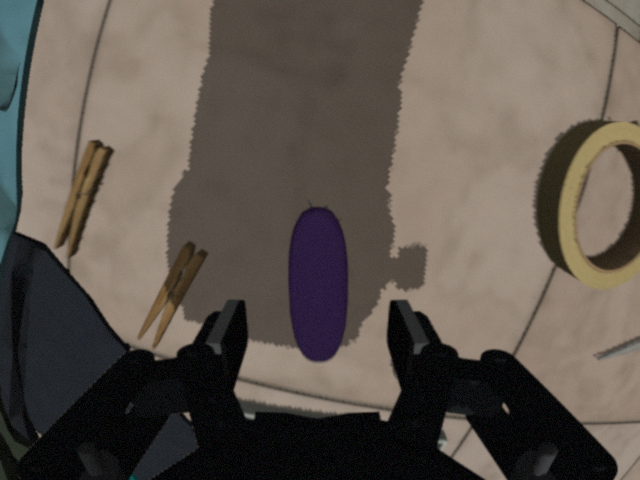

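The brush is centred between the fingers and aligned, at (318,284), and the finger tips are at x≈232 and 400. Descend and grasp.

Request:
{"op": "carry_out", "data": {
  "linear": [
    [0, 0, -1],
    [0, 0, -1],
    [0, 0, 0],
    [0, 0, 0],
    [0, 0, 0],
    [0, 0, 0],
    [0, 0, 0]
  ],
  "rotation": [
    [0, 0, 0],
    [0, 0, 0],
    [0, 0, 0],
    [0, 0, 0],
    [0, 0, 0],
    [0, 0, 0],
    [0, 0, 0]
  ],
  "grip": [-0.4, -0.4, -0.4, 0.8, 0.8, 0.8, 0.8]
}}

```text
time: 3.9
ee_pos: [0.3459, 0.2468, 0.0147]
tcp_rot: [-180.0, 0.1, -134.9]
wrist_force: [-1.8, -0.1, 5.4]
opening: 0.0281
grasp_force: 30.0
```

Request:
{"op": "carry_out", "data": {
  "linear": [
    [0, 0, 1],
    [0, 0, 1],
    [0, 0, 1],
    [0.51, 0.985, 0],
    [0.51, 0.985, 0],
    [0.51, 0.985, 0],
    [0.51, 0.985, 0],
    [0.51, 0.985, 0],
    [0.51, 0.985, 0],
    [0.51, 0.985, 0],
    [0.51, 0.985, 0],
    [0, 0, 0]
  ],
  "rotation": [
    [0, 0, 0],
    [0, 0, 0],
    [0, 0, 0],
    [0, 0, -0.204],
    [0, 0, -0.204],
    [0, 0, -0.204],
    [0, 0, -0.204],
    [0, 0, -0.204],
    [0, 0, -0.204],
    [0, 0, -0.204],
    [0, 0, -0.204],
    [0, 0, 0]
  ],
  "grip": [0.8, 0.8, 0.8, 0.8, 0.8, 0.8, 0.8, 0.8, 0.8, 0.8, 0.8, 0.8]
}}

```text
time: 5.1
ee_pos: [0.4276, 0.4056, 0.0732]
tcp_rot: [180.0, 0.1, -148.0]
wrist_force: [-1.6, -0.4, -1.2]
opening: 0.0279
grasp_force: 30.0
```

```bash
python3 - <<'E'
from meas import *
m=model("wrist"); im=bot.camera("wrist"); cv2.imwrite("pics/w4.png",im)
E
```

```text
(no output)
```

View pics/w4.png

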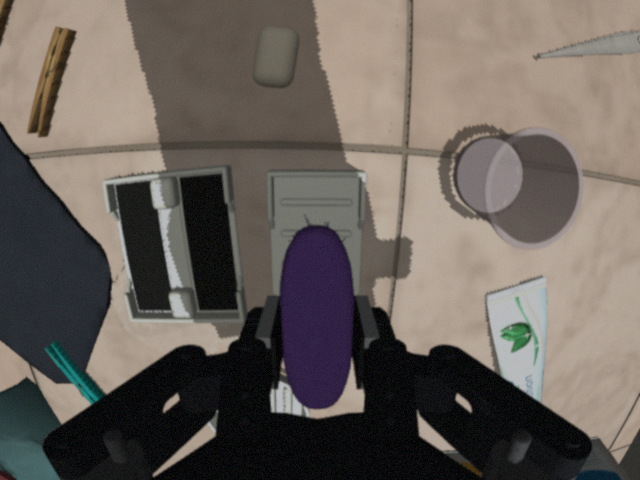

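The brush is held well at (317,316). The near end of the drip tray has corners at (267,171) and (367,171), the peg tray corners are (104,181), (230,167), (131,321), and the soap is at (276,56). I'll refine the tray poses from these.

```bash
python3 - <<'E'
from meas import *
m=model("wrist"); 
a,b=plane(m,267,171,.014)[:2],plane(m,367,171,.014)[:2]
d=b-a; ang=np.degrees(np.arctan2(d[1],d[0])); n=np.array([-d[1],d[0]])/np.linalg.norm(d)
if n[0]<0:n=-n
print("drip",a,b,np.linalg.norm(d),ang,(a+b)/2+n*.054)
p=[plane(m,*q,.014)[:2] for q in((104,181),(230,167),(131,321))]
print("peg",p,[np.linalg.norm(p[0]-p[i])for i in(1,2)],"centre",(p[1]+p[2])/2, np.degrees(np.arctan2(*(p[2]-p[0])[::-1])),np.degrees(np.arctan2(*(p[1]-p[0])[::-1])))
im=cv2.imread("pics/w4.png");h,s,v=hsv(im)
for uv in((145,248),(207,243)):
    c=near(v<28,uv,rmax=30); print("lane",rect(m,c,.004) if c is not None else None)
o=bot.get_obs();print(o["ee_pos"],project(m,[*o["ee_pos"][:2],o["ee_pos"][2]]))
E
```

```text
drip [0.394  0.3536] [0.3661 0.398 ] 0.052448769641718525 122.10923374541575 [0.4258 0.4045]
peg [array([0.4476, 0.2705]), array([0.4023, 0.3353]), array([0.5228, 0.3222])] [np.float64(0.07908837594341805), np.float64(0.09126981782635847)] centre [0.4626 0.3287] 34.462538296608315 124.9474329319668
lane (array([0.4732, 0.311 ]), 10.503754615783691, 6.2973833084106445, -22.633407592773438)
lane (array([0.4511, 0.3453]), 82.62882995605469, 26.15930938720703, 34.864749908447266)
[0.427  0.4045 0.0732] [315.2999 320.7709]
```

Request:
{"op": "carry_out", "data": {
  "linear": [
    [0, 0.03, -1],
    [0, 0, -0.8],
    [0, 0, -0.4],
    [0, 0, -0.2],
    [0, 0, -0.15],
    [0, 0, 0]
  ],
  "rotation": [
    [0, 0, 0],
    [0, 0, 0],
    [0, 0, 0],
    [0, 0, 0],
    [0, 0, 0],
    [0, 0, 0]
  ],
  "grip": [0.8, 0.8, 0.8, 0.8, 0.8, 0.8]
}}

```text
time: 5.75
ee_pos: [0.4268, 0.4044, 0.0226]
tcp_rot: [180.0, 0.0, -148.0]
wrist_force: [-0.2, 0.9, -0.3]
opening: 0.0285
grasp_force: 30.0
```

Request:
{"op": "carry_out", "data": {
  "linear": [
    [0, 0, -0.08],
    [0, 0, 0],
    [0, 0, 0],
    [0, 0, 0],
    [0, 0, 0],
    [0, 0, 0.5],
    [0, 0, 1],
    [0, 0, 1],
    [0, 0, 1],
    [-1, -1, 1],
    [-1, -0.5, 0],
    [0, 0, 0]
  ],
  "rotation": [
    [0, 0, 0],
    [0, 0, 0],
    [0, 0, 0],
    [0, 0, 0],
    [0, 0, 0],
    [0, 0, 0],
    [0, 0, 0],
    [0, 0, 0],
    [0, 0, 0],
    [0, 0, 0],
    [0, 0, 0],
    [0, 0, 0]
  ],
  "grip": [0.8, -0.03, -0.03, -0.03, -0.03, -0.03, -0.03, -0.03, -0.03, -0.03, -0.03, -0.03]
}}

```text
time: 6.95
ee_pos: [0.3857, 0.3738, 0.1125]
tcp_rot: [180.0, 0.1, -148.0]
wrist_force: [0.8, 0.9, 0.1]
opening: 0.0437
grasp_force: 0.0
```

```bash
python3 - <<'E'
from meas import *
m=model("wrist"); im=bot.camera("wrist"); cv2.imwrite("pics/w5.png",im); h,s,v=hsv(im)
uv=project(m,[.339,.3245,.01]); print(uv, bot.get_obs()["ee_pos"]); x,y=uv.astype(int)
print([(int(h[y,x+d]),int(s[y,x+d]),int(v[y,x+d])) for d in(-50,-35,0,35,50)])
c=near((h>120)&(h<150)&(s>80),project(m,[.427,.404,.02]),rmax=80); print("brush",None if c is None else rect(m,c,.02))
E
```

```text
[288.9444 147.1456] [0.3865 0.3744 0.112 ]
[(13, 56, 86), (14, 51, 85), (23, 41, 100), (13, 53, 91), (15, 53, 148)]
brush (array([0.4313, 0.4078]), 87.35842895507812, 28.906696319580078, 33.780677795410156)
```

View pics/w5.png

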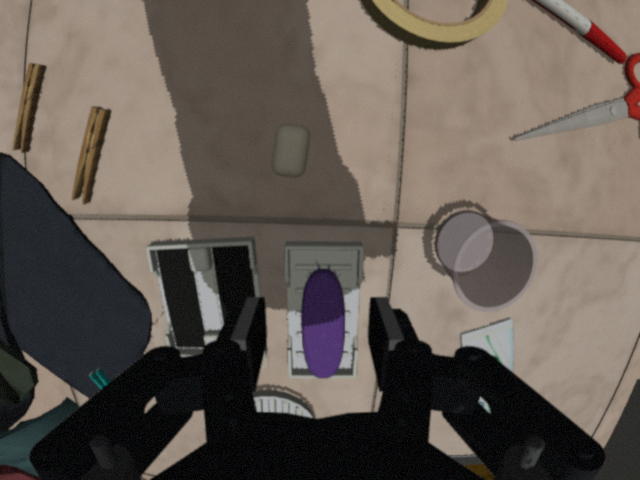

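The brush sits in the drip tray at (323,323), toward the far end; the tray corners are (286,242), (363,242), (287,377), (356,377). Soap is at (291,151). I'll measure both.

```bash
python3 - <<'E'
from meas import *
m=model("wrist"); im=cv2.imread("pics/w5.png"); h,s,v=hsv(cv2.GaussianBlur(im,(5,5),0))
c=near((h>18)&(h<50)&(s<50)&(v>60)&(v<200),(291,151),amin=200,rmax=20); 
if c is not None:
    for z in (.006,.01): print("soap",rect(m,c,z), c.min(0),c.max(0))
q=np.array([plane(m,*p,.014)[:2] for p in((286,242),(363,242),(287,377),(356,377))]); print(q,q.mean(0),np.linalg.norm(q[0]-q[2]),np.linalg.norm(q[1]-q[3]))
t,sd=model("top"),model("side"); S=bot.camera("side"); cv2.imwrite("pics/side1.png",S)
hh,ss,vv=hsv(S); c2=near((hh>120)&(hh<150)&(ss>80),project(sd,[.427,.404,.02]),rmax=40); c1=near((lambda a:(a[0]>120)&(a[0]<150)&(a[1]>80))(hsv(im)),(323,323),rmax=30)
print("brush tri",tri(m,cv2.minAreaRect(c1.astype(np.float32))[0],sd,cv2.minAreaRect(c2.astype(np.float32))[0]),rect(sd,c2,.02))
# ends in side view
u=np.array([np.cos(np.radians(32.1)),np.sin(np.radians(32.1))])
cv2.imwrite("pics/s1c.png",cv2.resize(S[240:350,180:420],None,fx=3,fy=3,interpolation=cv2.INTER_CUBIC))
E
```

```text
soap (array([0.3414, 0.3269]), 33.59513854980469, 21.869028091430664, 23.936662673950195) [272. 124.] [309. 176.]
soap (array([0.3411, 0.327 ]), 33.037147521972656, 21.505783081054688, 23.9366455078125) [272. 124.] [309. 176.]
[[0.3932 0.3555]
 [0.3664 0.3983]
 [0.4873 0.411 ]
 [0.459  0.4565]] [0.4265 0.4053] 0.10926432397502667 0.10942980356018221
brush tri (array([0.4264, 0.4048, 0.0248]), np.float64(0.000645118433887975)) (array([0.4271, 0.3987]), 84.43849182128906, 36.66925811767578, 33.44575119018555)
```

View pics/s1c.png

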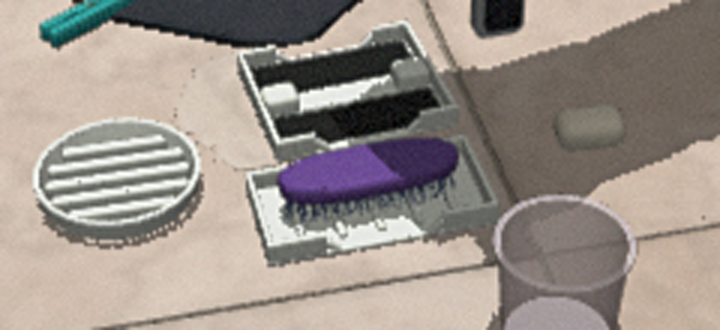

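The brush is in the tray, bristles down. Triangulated centre is within 1 mm of the tray centre. Next the soap.

Request:
{"op": "carry_out", "data": {
  "linear": [
    [-0.466, -0.487, -0.7],
    [-0.466, -0.487, -0.7],
    [-0.466, -0.487, -0.7],
    [-0.466, -0.487, -0.7],
    [-0.466, -0.487, -0.7],
    [0, 0, -0.8],
    [0, 0, -0.5],
    [0, 0, -0.1],
    [0, 0, 0],
    [0, 0, 0],
    [0, 0, 0],
    [0, 0, 0]
  ],
  "rotation": [
    [0, 0, -0.2],
    [0, 0, -0.2],
    [0, 0, -0.2],
    [0, 0, -0.2],
    [0, 0, -0.2],
    [0, 0, 0],
    [0, 0, 0],
    [0, 0, 0],
    [0, 0, 0],
    [0, 0, 0],
    [0, 0, 0],
    [0, 0, 0]
  ],
  "grip": [-0.03, -0.03, -0.03, -0.03, -0.03, -0.03, -0.03, -0.03, 0.8, 0.8, 0.8, 0.8]
}}

```text
time: 8.25
ee_pos: [0.3405, 0.3261, 0.0133]
tcp_rot: [180.0, 0.1, -156.0]
wrist_force: [0.3, -0.1, 1.3]
opening: 0.0205
grasp_force: 31.2
```

Request:
{"op": "carry_out", "data": {
  "linear": [
    [0, 0, 1],
    [0, 0, 1],
    [0.5, 0.25, 1],
    [1, 0.5, 1],
    [1, 0.5, 0],
    [1, 0.5, 0],
    [1, 0.5, 0],
    [1, 0.5, 0],
    [1, 0.5, 0],
    [1, 0.5, 0],
    [1, 0.5, 0],
    [1, 0.5, 0]
  ],
  "rotation": [
    [0, 0, 0],
    [0, 0, 0],
    [0, 0, 0],
    [0, 0, 0],
    [0, 0, 0],
    [0, 0, 0],
    [0, 0, 0],
    [0, 0, 0],
    [0, 0, 0],
    [0, 0, 0],
    [0, 0, 0],
    [0, 0, 0]
  ],
  "grip": [0.8, 0.8, 0.8, 0.8, 0.8, 0.8, 0.8, 0.8, 0.8, 0.8, 0.8, 0.8]
}}

```text
time: 9.45
ee_pos: [0.531, 0.4211, 0.0927]
tcp_rot: [-180.0, -0.0, -156.0]
wrist_force: [0.1, -0.2, 0.2]
opening: 0.0203
grasp_force: 31.0
```

Request:
{"op": "carry_out", "data": {
  "linear": [
    [0.65, 0.3, -0.5],
    [0, 0, 0],
    [0, 0, 0]
  ],
  "rotation": [
    [0, 0, 0],
    [0, 0, 0],
    [0, 0, 0]
  ],
  "grip": [0.8, 0.8, 0.8]
}}

```text
time: 9.75
ee_pos: [0.5427, 0.4264, 0.0822]
tcp_rot: [-180.0, -0.1, -156.0]
wrist_force: [0.1, 0.1, -0.4]
opening: 0.0202
grasp_force: 31.0
```

```bash
python3 - <<'E'
from meas import *
m=model("wrist"); im=bot.camera("wrist"); cv2.imwrite("pics/w6.png",im); print(project(m,[.543,.4265,.012]),bot.get_obs()["ee_pos"],bot.get_obs()["opening"])
np.savez("w6",**m)
E
```

```text
[315.6318 263.6944] [0.5426 0.4264 0.0828] 0.020113121351806682
```

View pics/w6.png

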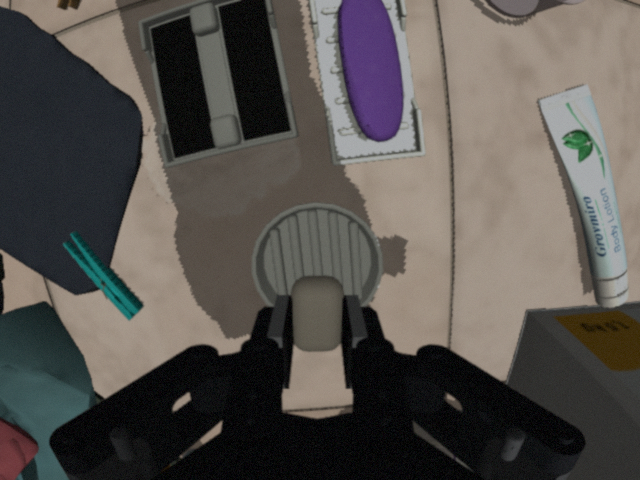

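The dish spans x 252–382 with its centre near (317,265), which agrees with the projected target (316,264). The brush is lying correctly. Lower the soap.

Request:
{"op": "carry_out", "data": {
  "linear": [
    [0, 0, -1],
    [0, 0, -1],
    [0, 0, -0.5],
    [0, 0, -0.25],
    [0, 0, -0.1],
    [0, 0, -0.05],
    [0, 0, 0],
    [0, 0, 0],
    [0, 0, 0],
    [0, 0, 0],
    [0, 0, 0]
  ],
  "rotation": [
    [0, 0, 0],
    [0, 0, 0],
    [0, 0, 0],
    [0, 0, 0],
    [0, 0, 0],
    [0, 0, 0],
    [0, 0, 0],
    [0, 0, 0],
    [0, 0, 0],
    [0, 0, 0],
    [0, 0, 0]
  ],
  "grip": [0.8, 0.8, 0.8, 0.8, 0.8, 0.8, 0.8, 0.25, 0.25, 0.25, 0.25]
}}

```text
time: 10.9
ee_pos: [0.5432, 0.4267, 0.0248]
tcp_rot: [180.0, 0.0, -156.0]
wrist_force: [-0.3, 0.1, 0.3]
opening: 0.0319
grasp_force: 0.0
```

Request:
{"op": "carry_out", "data": {
  "linear": [
    [0, 0, 0.5],
    [0, 0, 1],
    [0, 0, 1],
    [0, -0.575, 1],
    [-0.8, -1, 0.5],
    [-0.8, -1, 0],
    [-0.8, -1, 0],
    [-0.8, -1, 0],
    [-0.8, -1, 0],
    [-0.8, -1, 0],
    [-0.8, -1, 0],
    [-0.85, -1, 0]
  ],
  "rotation": [
    [0, 0, 0],
    [0, 0, 0],
    [0, 0, 0],
    [0, 0, 0],
    [0, 0, -0.2],
    [0, 0, -0.2],
    [0, 0, -0.2],
    [0, 0, -0.2],
    [0, 0, -0.2],
    [0, 0, -0.2],
    [0, 0, -0.2],
    [0, 0, -0.2]
  ],
  "grip": [0.25, 0.25, 0.25, 0.25, 0.16, 0.16, 0.16, 0.16, 0.16, 0.16, 0.16, 0.16]
}}

```text
time: 12.1
ee_pos: [0.4137, 0.2545, 0.1056]
tcp_rot: [180.0, 0.1, -168.8]
wrist_force: [-0.3, 0.3, -0.4]
opening: 0.0355
grasp_force: 0.0
```

Request:
{"op": "carry_out", "data": {
  "linear": [
    [0, -1, -1],
    [0, -1, -0.8],
    [0, -1, 0],
    [0, 0, 0],
    [0, 0, 0]
  ],
  "rotation": [
    [0, 0, 0],
    [0, 0, 0],
    [0, 0, 0],
    [0, 0, 0],
    [0, 0, 0]
  ],
  "grip": [0.16, 0.16, 0.16, 0.16, 0.16]
}}

```text
time: 12.6
ee_pos: [0.4146, 0.1953, 0.0696]
tcp_rot: [180.0, 0.1, -168.8]
wrist_force: [0.7, 0.7, 0.7]
opening: 0.036
grasp_force: 0.0
```

```bash
python3 - <<'E'
from meas import *
o=bot.get_obs(); m=model("wrist"); im=bot.camera("wrist"); cv2.imwrite("pics/w7.png",im); h,s,v=hsv(im)
for p in([.414,.195],[.409,.1165]):
    c=near((h>8)&(h<30)&(s>75)&(v>35),project(m,[*p,.008]),rmax=60); print(project(m,[*p,.008]),None if c is None else rect(m,c,.008))
print(o["ee_pos"],o["tcp_rot"])
E
```

```text
[314.7911 267.233 ] (array([0.4156, 0.1965]), 73.93023681640625, 13.417277336120605, 10.905284881591797)
[182.2058 233.3293] (array([0.4107, 0.1187]), 73.23497772216797, 16.496503829956055, 13.434144020080566)
[0.4146 0.1953 0.0696] [ 179.9693    0.083  -168.8249]
```

View pics/w7.png

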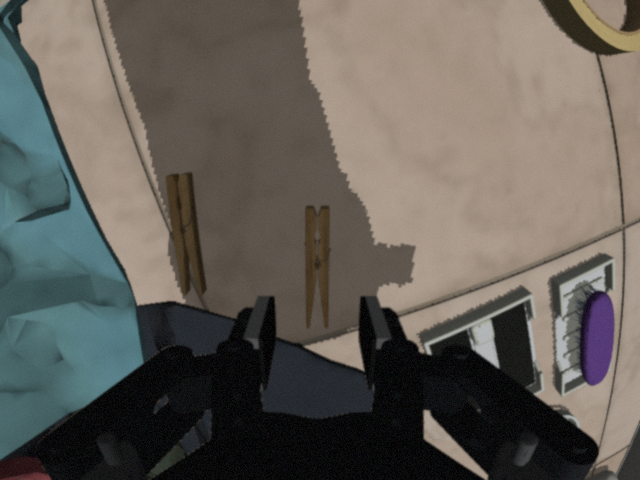

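Peg A is centred between the fingers at (317,267) and aligned. Descend and grasp.

Request:
{"op": "carry_out", "data": {
  "linear": [
    [0.05, 0.07, -1],
    [0, 0, -1],
    [0, 0, -0.6],
    [0, 0, -0.25],
    [0, 0, 0],
    [0, 0, 0],
    [0, 0, 0],
    [0, 0, 0],
    [0, 0, 0]
  ],
  "rotation": [
    [0, 0, 0],
    [0, 0, 0],
    [0, 0, 0],
    [0, 0, 0],
    [0, 0, 0],
    [0, 0, 0],
    [0, 0, 0],
    [0, 0, 0],
    [0, 0, 0]
  ],
  "grip": [0.16, 0.16, 0.16, 0.16, 0.16, 0.95, 0.95, 0.95, 0.95],
  "grip_force": 25
}}

```text
time: 13.55
ee_pos: [0.4158, 0.1969, 0.0126]
tcp_rot: [180.0, 0.1, -168.8]
wrist_force: [-0.6, 1.1, 6.4]
opening: 0.0139
grasp_force: 26.5
```

Request:
{"op": "carry_out", "data": {
  "linear": [
    [0, 0, 1],
    [0, 0, 1],
    [0, 0, 1],
    [0.228, 0.934, 0],
    [0.228, 0.934, 0],
    [0.228, 0.934, 0],
    [0.228, 0.934, 0],
    [0.228, 0.934, 0],
    [0.228, 0.934, 0],
    [0.228, 0.934, 0],
    [0.228, 0.934, 0],
    [0, 0, 0]
  ],
  "rotation": [
    [0, 0, 0],
    [0, 0, 0],
    [0, 0, 0],
    [0, 0, 0.364],
    [0, 0, 0.364],
    [0, 0, 0.364],
    [0, 0, 0.364],
    [0, 0, 0.364],
    [0, 0, 0.364],
    [0, 0, 0.364],
    [0, 0, 0.364],
    [0, 0, 0]
  ],
  "grip": [0.95, 0.95, 0.95, 0.95, 0.95, 0.95, 0.95, 0.95, 0.95, 0.95, 0.95, 0.95]
}}

```text
time: 14.75
ee_pos: [0.4519, 0.3476, 0.0714]
tcp_rot: [180.0, 0.0, -145.3]
wrist_force: [-0.3, 0.4, 0.1]
opening: 0.0139
grasp_force: 25.8
```

```bash
python3 - <<'E'
from meas import *
o=bot.get_obs(); m=model("wrist"); im=bot.camera("wrist"); cv2.imwrite("pics/w8.png",im)
print(o["ee_pos"],o["tcp_rot"],o["opening"],project(m,[.4515,.346,.004]),project(m,[.4765,.3098,.004]))
E
```

```text
[0.4519 0.3476 0.0714] [ 179.9884    0.0122 -145.3235] 0.0139206323577985 [313.9544 262.5124] [239.0523 262.1664]
```

View pics/w8.png

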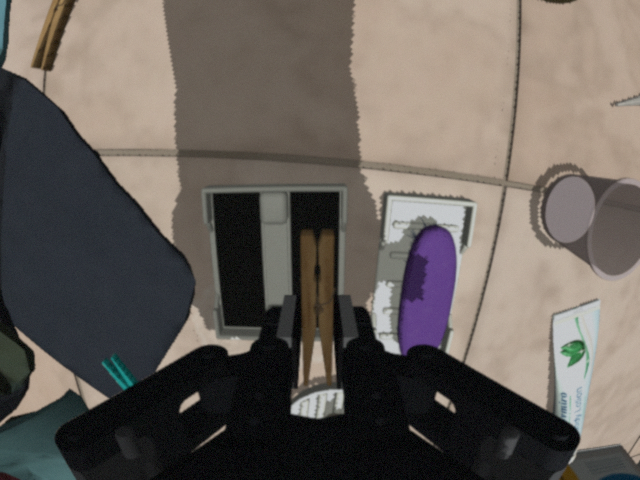

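Peg A is centred over the right-hand lane; the lane spans x 291–341 and the peg is at 317. Lower and release.

Request:
{"op": "carry_out", "data": {
  "linear": [
    [0, -0.04, -1],
    [0, 0, -1],
    [0, 0, -0.4],
    [0, 0, -0.2],
    [0, 0, -0.15],
    [0, 0, 0],
    [0, 0, 0],
    [0, 0, 0],
    [0, 0, 0],
    [0, 0, 0.5],
    [0, 0, 1],
    [0, 0, 1]
  ],
  "rotation": [
    [0, 0, 0],
    [0, 0, 0],
    [0, 0, 0],
    [0, 0, 0],
    [0, 0, 0],
    [0, 0, 0],
    [0, 0, 0],
    [0, 0, 0],
    [0, 0, 0],
    [0, 0, 0],
    [0, 0, 0],
    [0, 0, 0]
  ],
  "grip": [0.95, 0.95, 0.95, 0.95, 0.95, 0.95, 0.34, 0.34, 0.34, 0.34, 0.34, 0.34]
}}

```text
time: 16.0
ee_pos: [0.4515, 0.3451, 0.0678]
tcp_rot: [-180.0, -0.0, -145.5]
wrist_force: [0.7, -0.1, 0.2]
opening: 0.0281
grasp_force: 0.0
```

Request:
{"op": "carry_out", "data": {
  "linear": [
    [-0.173, -0.946, 0.2],
    [-0.173, -0.946, 0],
    [-0.173, -0.946, 0],
    [-0.173, -0.946, 0],
    [-0.173, -0.946, 0],
    [-0.173, -0.946, 0],
    [-0.173, -0.946, 0],
    [-0.173, -0.946, 0],
    [-0.173, -0.946, 0],
    [-0.173, -0.946, 0],
    [-0.173, -0.946, 0],
    [-0.173, -0.946, 0]
  ],
  "rotation": [
    [0, 0, -0.22],
    [0, 0, -0.22],
    [0, 0, -0.22],
    [0, 0, -0.22],
    [0, 0, -0.22],
    [0, 0, -0.22],
    [0, 0, -0.22],
    [0, 0, -0.22],
    [0, 0, -0.22],
    [0, 0, -0.22],
    [0, 0, -0.22],
    [0, 0, -0.22]
  ],
  "grip": [0.34, 0.34, 0.34, 0.16, 0.16, 0.16, 0.16, 0.16, 0.16, 0.16, 0.16, 0.16]
}}

```text
time: 17.2
ee_pos: [0.4099, 0.1172, 0.0713]
tcp_rot: [-180.0, 0.0, -166.7]
wrist_force: [1.0, -1.2, -0.3]
opening: 0.0359
grasp_force: 0.0
```

Request:
{"op": "carry_out", "data": {
  "linear": [
    [0, 0, 0],
    [0, 0, 0]
  ],
  "rotation": [
    [0, 0, 0],
    [0, 0, 0]
  ],
  "grip": [0.16, 0.16]
}}

```text
time: 17.4
ee_pos: [0.4104, 0.1181, 0.0712]
tcp_rot: [180.0, 0.1, -166.6]
wrist_force: [0.2, -0.3, 0.4]
opening: 0.0361
grasp_force: 0.0
```

```bash
python3 - <<'E'
from meas import *
o=bot.get_obs(); m=model("wrist"); im=bot.camera("wrist"); cv2.imwrite("pics/w9.png",im); h,s,v=hsv(im)
for p,z in(([.41,.118],.008),([.4515,.346],.012)):
    c=near((h>8)&(h<30)&(s>75)&(v>35),project(m,[*p,z]),rmax=60); print(project(m,[*p,z]),None if c is None else rect(m,c,z))
print(o["ee_pos"],o["tcp_rot"])
E
```

```text
[315.2572 266.7197] (array([0.4107, 0.1179]), 74.68746948242188, 13.915701866149902, 13.882259368896484)
[579.4902 372.5115] (array([0.452 , 0.3452]), 79.35055541992188, 19.4248046875, 35.858585357666016)
[0.4104 0.1181 0.0712] [ 179.9839    0.0609 -166.6332]
```

Request:
{"op": "carry_out", "data": {
  "linear": [
    [0, 0, -1],
    [0, 0, -1],
    [0, 0, -0.6],
    [0, 0, -0.3],
    [0, 0, 0],
    [0, 0, 0],
    [0, 0, 0],
    [0, 0, 0],
    [0, 0, 0]
  ],
  "rotation": [
    [0, 0, 0],
    [0, 0, 0],
    [0, 0, 0],
    [0, 0, 0],
    [0, 0, 0],
    [0, 0, 0],
    [0, 0, 0],
    [0, 0, 0],
    [0, 0, 0]
  ],
  "grip": [0.16, 0.16, 0.16, 0.16, 0.16, 0.95, 0.95, 0.95, 0.95]
}}

```text
time: 18.35
ee_pos: [0.4107, 0.1184, 0.0135]
tcp_rot: [180.0, 0.1, -166.6]
wrist_force: [-1.5, 0.9, 4.6]
opening: 0.0139
grasp_force: 26.3
```

Request:
{"op": "carry_out", "data": {
  "linear": [
    [0, 0, 1],
    [0, 0, 1],
    [0.333, 0.959, 1],
    [0.333, 0.959, 0],
    [0.333, 0.959, 0],
    [0.333, 0.959, 0],
    [0.333, 0.959, 0],
    [0.333, 0.959, 0],
    [0.333, 0.959, 0],
    [0.333, 0.959, 0],
    [0.333, 0.959, 0],
    [0.333, 0.959, 0]
  ],
  "rotation": [
    [0, 0, 0],
    [0, 0, 0],
    [0, 0, 0.264],
    [0, 0, 0.264],
    [0, 0, 0.264],
    [0, 0, 0.264],
    [0, 0, 0.264],
    [0, 0, 0.264],
    [0, 0, 0.264],
    [0, 0, 0.264],
    [0, 0, 0.264],
    [0, 0, 0.264]
  ],
  "grip": [0.95, 0.95, 0.95, 0.95, 0.95, 0.95, 0.95, 0.95, 0.95, 0.95, 0.95, 0.95]
}}

```text
time: 19.55
ee_pos: [0.4769, 0.3107, 0.0726]
tcp_rot: [-180.0, -0.0, -145.4]
wrist_force: [1.0, -0.4, 0.2]
opening: 0.0141
grasp_force: 25.7
```

Request:
{"op": "carry_out", "data": {
  "linear": [
    [0, 0, 0],
    [0, 0, 0]
  ],
  "rotation": [
    [0, 0, 0],
    [0, 0, 0]
  ],
  "grip": [0.95, 0.95]
}}

```text
time: 19.75
ee_pos: [0.4765, 0.3099, 0.0723]
tcp_rot: [-180.0, -0.1, -145.5]
wrist_force: [-0.2, -0.4, -0.8]
opening: 0.0139
grasp_force: 25.7
```

```bash
python3 - <<'E'
from meas import *
o=bot.get_obs(); m=model("wrist"); im=bot.camera("wrist"); cv2.imwrite("pics/w10.png",im)
print(o["ee_pos"],o["tcp_rot"],o["opening"],project(m,[.4766,.3097,.004]))
E
```

```text
[0.4765 0.3099 0.0723] [-179.991    -0.0564 -145.48  ] 0.013939466239476197 [315.5206 264.093 ]
```

View pics/w10.png

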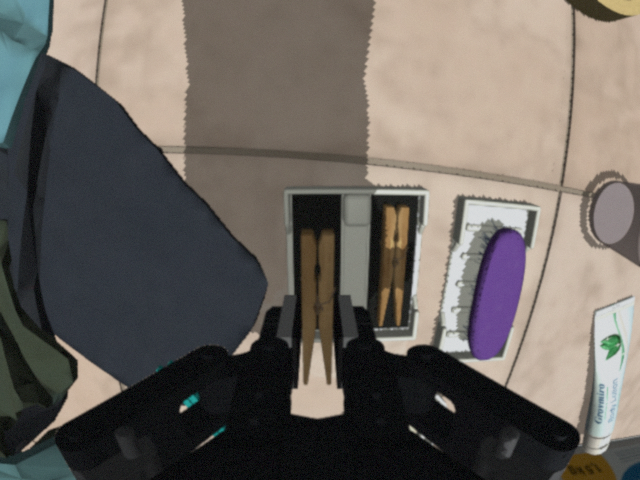

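Peg A lies centred in its lane at (395,265). Peg B is over the left lane at (317,300). Lower, release and rise.

Request:
{"op": "carry_out", "data": {
  "linear": [
    [0, 0, -1],
    [0, 0, -1],
    [0, 0, -0.4],
    [0, 0, -0.2],
    [0, 0, -0.15],
    [0, 0, 0],
    [0, 0, 0],
    [0, 0, 0],
    [0, 0, 0],
    [0, 0, 0.5],
    [0, 0, 1],
    [0, 0, 1]
  ],
  "rotation": [
    [0, 0, 0],
    [0, 0, 0],
    [0, 0, 0],
    [0, 0, 0],
    [0, 0, 0],
    [0, 0, 0],
    [0, 0, 0],
    [0, 0, 0],
    [0, 0, 0],
    [0, 0, 0],
    [0, 0, 0],
    [0, 0, 0]
  ],
  "grip": [0.95, 0.95, 0.95, 0.95, 0.95, 0.95, 0.34, 0.34, 0.34, 0.34, 0.34, 0.34]
}}

```text
time: 21.0
ee_pos: [0.4766, 0.3099, 0.0688]
tcp_rot: [180.0, -0.0, -145.5]
wrist_force: [0.2, 0.1, -0.2]
opening: 0.0283
grasp_force: 0.0
```

Request:
{"op": "carry_out", "data": {
  "linear": [
    [0, 0, 1],
    [0, 0, 1],
    [0, 0, 1],
    [0, 0, 1],
    [0, 0, 1],
    [0, 0, 1],
    [0, 0, 1],
    [0, 0, 1],
    [0.3, 0.3, 1],
    [0.3, 0.3, 0],
    [0, 0, 0],
    [0, 0, 0]
  ],
  "rotation": [
    [0, 0, 0],
    [0, 0, 0],
    [0, 0, 0],
    [0, 0, 0],
    [0, 0, 0],
    [0, 0, 0],
    [0, 0, 0],
    [0, 0, 0],
    [0, 0, 0],
    [0, 0, 0],
    [0, 0, 0],
    [0, 0, 0]
  ],
  "grip": [0.34, 0.34, 0.34, 0.34, -0.5, -0.5, -0.5, -0.5, -0.5, -0.5, -0.5, -0.5]
}}

```text
time: 22.2
ee_pos: [0.4885, 0.3219, 0.2465]
tcp_rot: [180.0, -0.1, -145.5]
wrist_force: [0.1, -1.0, 0.2]
opening: 0.0641
grasp_force: 0.0
```

```bash
python3 - <<'E'
from meas import *
m=model("wrist"); im=bot.camera("wrist"); S=bot.camera("side")
h,s,v=hsv(im)
W=(h>8)&(h<30)&(s>75)&(v>35)
for k,p,z,mk in(("A",[.4517,.346],.012,W),("B",[.4766,.3098],.012,W),("brush",[.4265,.4045],.02,(h>120)&(h<150)&(s>80))):
    c=near(mk,project(m,[*p,z]),rmax=30); print(k,None if c is None else rect(m,c,z))
u,w=project(m,[.543,.4265,.02]).astype(int); print(u,w)
a=cv2.resize(im[130:380,190:460],(400,370)); b=cv2.resize(S[230:350,180:420],(400,200))
cv2.imwrite("pics/fin.png",np.vstack([a,b]))
E
```

```text
A (array([0.4515, 0.3462]), 74.79236602783203, 15.613785743713379, 34.66902542114258)
B (array([0.4763, 0.3106]), 72.5738525390625, 14.058956146240234, 34.256046295166016)
brush (array([0.4284, 0.4078]), 83.71173858642578, 29.285688400268555, 33.938785552978516)
367 304
```

View pics/fin.png

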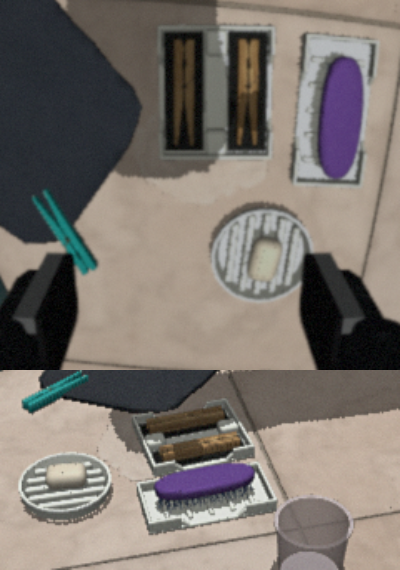

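The final view shows both pegs in their lanes at (185,90) and (250,90), the brush in the drip tray at (342,117), the soap mid-dish at (266,258), and the cup standing. Handing in.

```bash
python3 -c "
from workcell import bot
print(bot.job_done())"
```

```text
the job is handed in; nothing more can be done
None
```

I handed the job in after about 22 s of robot time; the last pictures show a peg flat in each lane, the brush bristles down on the drip tray ribs, the soap on the middle bars of the dish, and the dosing cup still standing, but no verdict came back.

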